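# Bring a cup to its preload on the hand-operated top-load stand

### The job

Put the upturned white cup on the load table of the top-load test stand under its preload: with a fingertip, gently push the arms of the three-armed handwheel on top of the stand round clockwise (seen from above), without gripping them, until the upper platen comes down on the cup and the gauge needle stands in the green band. Never let the needle reach the red band, and do not touch the cup or disturb the things standing round the stand. Leave the wheel as it then stands, with the hand clear of everything.

Things in the scene. Friction and masses are not known exactly. Their poses are not given: they have to be found in the camera images.
- test_stand: Grey top-load test stand, fixed: base 150 x 190 x 58 mm; on its front a sloping round gauge 92 mm wide (to 140 mm before the origin, 105 mm high); two columns 18 mm thick, 77 mm left and right of the middle; crosshead 52 x 196 mm, z 204 to 230 mm, column nuts to 246 mm. Origin: centre of the base's underside, on the table, below the wheel's axis. -x points to the gauge side, z up; yaw varies.
- hub (a point): Point on the vertical axis of the handwheel at the height of its arms (273 mm above the table; the wheel does not rise or sink as it turns). The hub is 46 mm wide and ends 12 mm above this point; the thin screw spindle sticks out of it, to at most 36 mm above this point.
- ball_end (a point): Centre of the black ball (24 mm) at the end of one of the wheel's three identical level arms, 84 mm from the axis; the other two arms are 120 degrees to either side. The arms are steel rods 10 mm thick, bare from 23 to 72 mm from the axis. Between them is nothing down to the column nuts (27 mm below the arms' centre line) and the crosshead.
- handwheel (a joint): Angle of the handwheel in rad, growing clockwise seen from above. Right-hand screw: clockwise lowers the upper platen by 10 mm a turn, anticlockwise raises it. Starts 0.1 to 5.2; the platen meets the cup near 7.5. It takes 0.15 to 0.2 N m (3 to 4 N at 50 mm from the axis), stays where it is left and does not run on or back under load.
- needle (a joint): Angle of the gauge needle in rad: 0 without load (lower left), growing clockwise with the load, 0.105 rad per newton (full scale 4.19 rad, 40 N). Green band 1.26 to 2.09 rad (12 to 20 N), red band from 3.14 rad (30 N). Once the platen bears on the cup, the spring under the load table gives 4 N per mm: the needle moves about 0.67 rad per rad of the wheel.
- upper_platen: The round aluminium platen (88 mm wide, 10 mm thick) that the screw lowers; origin at the centre of its underside. At the start it hangs 3 to 12 mm above the cup.
- sample_cup: The upturned white square cup under test, 59 x 59 x 88 mm, loose on the 100 mm round load table, whose top is 78 mm above the room table and sinks by up to 10 mm under load. Origin: centre of its underside, z up.
- spare_cup: Bystander: a second upturned white square cup, 59 x 59 x 88 mm, loose on the table beside the stand. Origin: centre of its underside.
- pin_bottle: Bystander: a small white waisted bottle, 34 mm wide, 84 mm high, loose on the table. Origin: centre of its underside.
- tape_roll: Bystander: a roll of brown tape lying flat, 84 mm wide, 19 mm high, loose on the table. Origin: centre of its underside.

How it is judged:
By the outcome, as a careful person would: the job done as asked, in the order asked, and still so for the second after the job is handed in, with the robot touching nothing.
It also fails if it takes over 61 s, if anything falls off the work surface, if the arm or the gripper's body presses on something with over 40 N, if the wrist force passes 120 N, or if a joint passes its speed limit or range.

### The arm

A 6-joint arm with a two-finger parallel gripper is mounted at the origin on a cart in front of the work surface, level with it; the furniture and walls round the work are solid. World frame = base frame: x ahead of the robot, y to its left, z up, the work surface at z = 0. Lengths are in m, angles in degrees, forces in N, time in s.
With the tool pointing down it reaches from about 0.325 to 0.85 m from the base axis. Payload 15.5 kg.
Tool frame: the origin (TCP) lies at the very end of the fingers, on their centre line; the grasp point (between the pads) lies arm.grip_depth behind it (arm.grip_depth is the distance from the TCP to the grasp point, in m); z points along the fingers, y is the line along which they close (so a half turn about z gives the same grasp; the last joint's range is limited). The gripper opens to 91 mm and grips with 3 to 60 N. Pads are 32 mm wide; open, the fingers measure 118 mm over their backs; the gripper's body (76 mm by 178 mm) begins 60 mm behind the grasp point.
Start: joints at [-77.779, 28.281, 77.091, -0, 74.628, -5.472], TCP at [0.19, -0.595, 0.214] pointing down, gripper open.
Joint ranges: [-166.48, 166.48], [-47.26, 123.95], [12.59, 153.08], [-70.14, 250.14], [6.76, 159.57], [-176.63, 176.63]. Speed limits (degrees/s): [108.29, 108.29, 147.25, 172.46, 172.46, 172.46].

### API

Orientations are given as a 3x3 rotation matrix whose columns are the frame's x, y, z axes.
In Python, from rig import arm gives the robot as it stands. Calls block until the motion is done:
- arm.move_to(position, orientation): joint-space move of the TCP to a pose.
- arm.move_l(position, orientation=None, feed=0.15): straight line of the TCP; orientation=None keeps the orientation; feed is the mean speed in m/s.
- arm.move_joints(angles): joint-space move.
- arm.grip(opening): finger opening in m; the grip force is fixed at half the most; returns when the fingers have stopped.
- arm.sleep(seconds).
- arm.solve_ik(position, orientation): joint angles nearest the present ones, or None.
- arm.snapshot(name): name is "scene" or "top" or "wrist"; returns the picture (480x640x3 uint8, red, green, blue); there is no depth.
- arm.get_calibration(name): a dict with "intrinsics" (3x3 intrinsics, pixels), "k1" (the pictures are not rectified: a ray, as slopes to the right and down, at radius r is drawn at 1 + k1 r^2 times it, then the intrinsics apply), "cam_to_world" (4x4, takes a point from camera to world coordinates). Camera axes: x right, y down, z forward; pixel columns grow to the right and rows downward; lengths in m; the calibration is good to about 2 mm. A picture is of the moment at which its call begins: read the wrist's pose just before it. get_calibration takes no time and is no camera call; for the wrist camera it gives the pose at the moment of the call.
A pose or a line that the arm cannot do raises arm.Unreachable and nothing moves.
- arm.sign_off(): hands the job in; it is judged then, once.
Readings, each from a call of its own:
- arm.current_t(): time.
- arm.current_joint_positions(): joint angles.
- arm.current_dq(): joint speeds.
- arm.current_tau(): joint torques, N m.
- arm.current_ee_pos(): TCP position.
- arm.current_tool_rot(): TCP orientation.
- arm.current_force(): force on the tool from outside, world axes, zero at the start.
- arm.current_torque(): the same for the moment, N m.
- arm.current_width(): finger opening in m.
- arm.current_grasp_force(): force on a finger pad.
Only numpy, scipy, OpenCV 4.12 (cv2) and the standard library are available. Lean on these libraries where they do the work, as an engineer would, in place of code of your own. Each camera call takes 0.05 s, during which the arm holds its last target. There are 200 camera calls.

## Working session

There is one attempt and no reset: what is moved stays moved. The work goes in short steps, each a Python script; the robot and the scene stay as the last script left them, time stands still between calls to the robot, and variables do not carry over. Pictures are saved under pics/ and viewed, at most 10 in all, crops included, and the job is handed in when it is done.

```bash
mkdir -p pics; ls; python3 - <<'E'
from rig import arm
import cv2,numpy as np
for n in("scene","top"):
    im=arm.snapshot(n); np.save(n,im); cv2.imwrite(f"pics/{n}0.png",im[:,:,::-1])
    c=arm.get_calibration(n); print(n,c)
print(arm.grip_depth,arm.current_t())
E
```

```text
pics
scene {'intrinsics': array([[528.6559301 ,   0.        , 325.12472616],
       [  0.        , 528.6559301 , 242.04435409],
       [  0.        ,   0.        ,   1.        ]]), 'k1': 0.020357685580889937, 'cam_to_world': array([[-0.89650499, -0.27949468,  0.34374632,  0.16780909],
       [-0.44299112,  0.57626889, -0.68678456,  0.68049918],
       [-0.00613768, -0.76798235, -0.6404416 ,  0.86968313],
       [ 0.        ,  0.        ,  0.        ,  1.        ]])}
top {'intrinsics': array([[545.90245755,   0.        , 317.44492139],
       [  0.        , 545.90245755, 242.03220144],
       [  0.        ,   0.        ,   1.        ]]), 'k1': -0.16484113343896498, 'cam_to_world': array([[ 0.00794127, -0.99498558,  0.0997027 ,  0.40068263],
       [-0.99992556, -0.00882505, -0.00842626, -0.02422592],
       [ 0.00926389, -0.09962836, -0.99498159,  1.44794085],
       [ 0.        ,  0.        ,  0.        ,  1.        ]])}
0.0188 0.1
```

View pics/scene0.png

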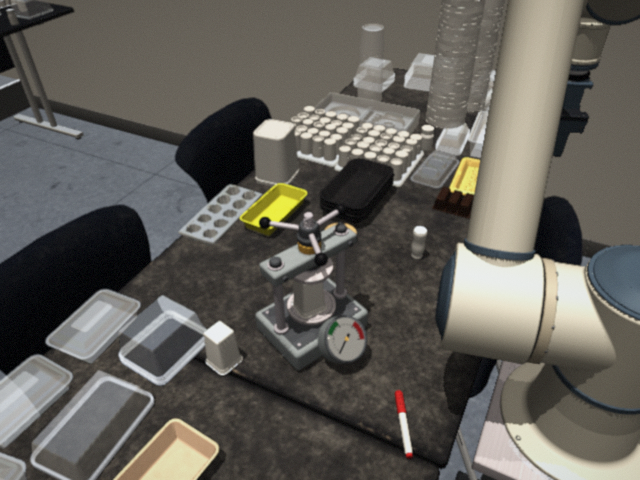

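View pics/top0.png

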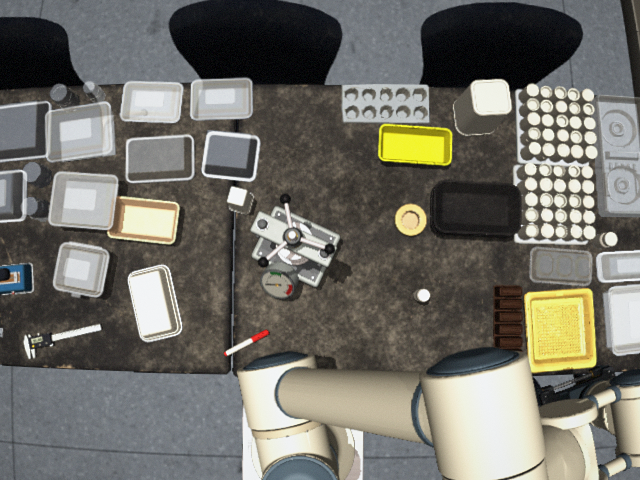

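The top view shows the hub near (292,236), balls near (285,199), (330,248) and (264,262), and the gauge at (280,285). In the scene view the gauge is at (345,338), with the needle at lower left. I'll measure the hub and arms next.

```bash
cat > h.py <<'E'
import numpy as np,cv2
from rig import arm
def ray(n,uv):
    c=arm.get_calibration(n);K=c["intrinsics"];T=c["cam_to_world"]
    d=cv2.undistortPoints(np.float64([[uv]]),K,np.array([c["k1"],0,0,0]))[0,0]
    return T[:3,3],T[:3,:3]@np.r_[d,1]
def onplane(n,uv,z):
    o,d=ray(n,uv);return o+d*(z-o[2])/d[2]
def proj(n,p):
    c=arm.get_calibration(n);T=np.linalg.inv(c["cam_to_world"])
    q=T[:3,:3]@p+T[:3,3];s=q[:2]/q[2];s=s*(1+c["k1"]*(s@s))
    K=c["intrinsics"];return s*K[0,0]+K[:2,2]
def near(im,uv,r=10,thr=45):
    u,v=map(int,uv);g=im.max(2)[v-r:v+r+1,u-r:u+r+1]
    n,l,st,ce=cv2.connectedComponentsWithStats((g<thr).astype(np.uint8))
    i=1+np.argmin([np.hypot(*(c-r)) + (100 if s[4]<25 else 0) for c,s in zip(ce[1:],st[1:])])
    return ce[i]+[u-r,v-r],st[i]
E
python3 - <<'E'
from h import *
im=np.load("top.npy")
P=[]
for s in((285,199),(330,248),(264,262)):
    for thr in(35,50):
        c,st=near(im,s,10,thr);print(s,thr,c,st[2:])
    P.append(onplane("top",c,.273))
P=np.array(P);print(P);h=np.linalg.solve(2*(P[1:]-P[0])[:,:2],(P[1:,:2]**2).sum(1)-(P[0,:2]**2).sum())
print(h,P.mean(0),np.linalg.norm(P[:,:2]-h,axis=1),np.degrees(np.arctan2(*(P[:,:2]-h).T[::-1])))
print(onplane("top",(292,236),.285),onplane("top",(280,285),.09),onplane("scene",(345,338),.09))
for p in P: print(proj("scene",p))
print(arm.current_tool_rot())
a=cv2.resize(im[170:310,210:370],None,fx=5,fy=5,interpolation=cv2.INTER_CUBIC)[:600]
s=cv2.resize(np.load("scene.npy")[300:380,305:395],None,fx=6.6,fy=6.6,interpolation=cv2.INTER_CUBIC)
cv2.imwrite("pics/a.png",cv2.resize(a,None,fx=.75,fy=.75)[:,:,::-1]);cv2.imwrite("pics/s.png",s[:,:,::-1])
E
```

```text
(285, 199) 35 [284.82258065 198.29032258] [11 10 62]
(285, 199) 50 [284.81707317 198.32926829] [11 10 82]
(330, 248) 35 [329.22807018 248.8245614 ] [10 10 57]
(330, 248) 50 [328.96052632 248.81578947] [12 11 76]
(264, 262) 35 [262.83050847 262.28813559] [10  9 59]
(264, 262) 50 [262.66233766 261.94805195] [11 10 77]
[[ 0.61366558  0.03781325  0.273     ]
 [ 0.50390616 -0.05917965  0.273     ]
 [ 0.47419167  0.0836649   0.273     ]]
[0.53084373 0.02093677] [0.5305878  0.02076617 0.273     ] [0.0845238 0.0845238 0.0845238] [  11.51739144 -108.5842054   132.0863454 ]
[0.52972517 0.02056507 0.285     ] [0.42869543 0.05641276 0.09      ] [0.42708325 0.08181697 0.09      ]
[264.84449678 222.15832959]
[340.90733397 209.47620974]
[321.22523106 258.93662559]
[[ 9.52698998e-01  3.03915398e-01 -2.21619546e-04]
 [ 3.03915456e-01 -9.52698391e-01  1.08252432e-03]
 [ 1.17859223e-04 -1.09867344e-03 -9.99999390e-01]]
```

View pics/a.png

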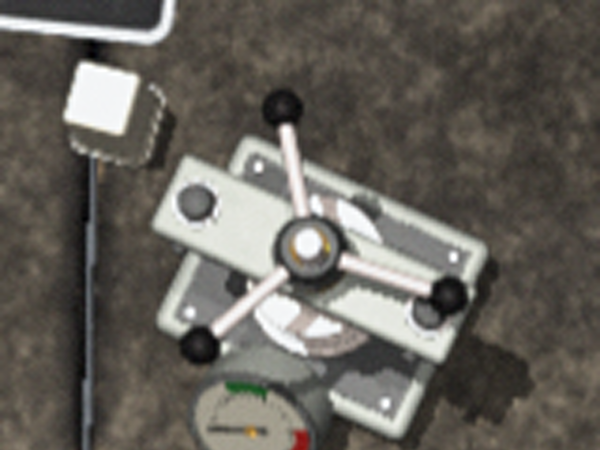

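View pics/s.png

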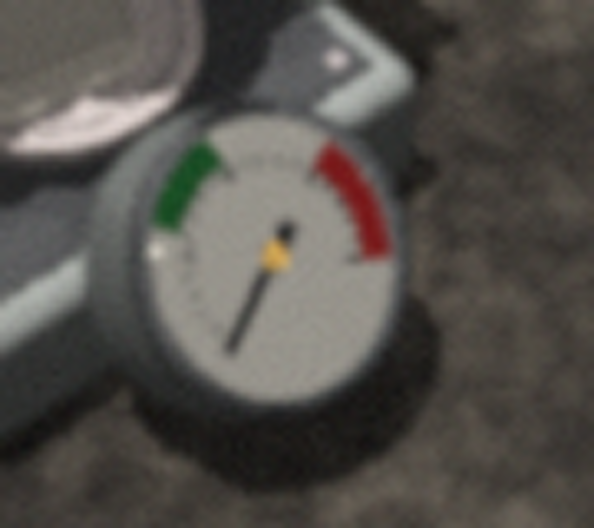

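The gauge crop shows the needle at zero, pivot at about crop (275,255). The green band is upper left and the red upper right, so the scene camera sees the dial almost face on. Hub is at (0.531, 0.021), with arms at 11.5°, −108.6° and 132.1°. Next I'll lower the closed fingertip into the 72° gap and push round in steps, reading the needle each time.

```bash
cat >> h.py <<'E'
HUB=np.array([.5308,.0209]);RR=.048;Z=.261
R=np.array([[0,1,0],[1,0,0],[0,0,-1.]])
def pt(deg,z=Z,r=RR):
    a=np.radians(deg);return np.r_[HUB+r*np.array([np.cos(a),np.sin(a)]),z]
PX=np.array([346.7,338.7])
def needle(im=None):
    """needle angle: darkest ray from the pivot, image angle mapped through the bands' ends"""
    if im is None: im=arm.snapshot("scene")
    g=cv2.GaussianBlur(im.max(2),(0,0),.6).astype(np.float32)
    ph=np.arange(.1,5.2,.02);rr=np.arange(6,12.5,.5)
    u=PX[0]-np.outer(np.sin(ph),rr);v=PX[1]+np.outer(np.cos(ph),rr)*1.08
    s=cv2.remap(g,u.astype(np.float32),v.astype(np.float32),cv2.INTER_LINEAR).mean(1)
    i=s.argmin();w=np.clip(s.min()+25-s,0,None)*(abs(ph-ph[i])<.3);p=(w*ph).sum()/w.sum()
    return float(np.interp(p-.434,[-.4,0,1.42,2.16,3.14,4.29],[-.4,0,1.26,2.09,3.14,4.19])),float(np.median(s)-s.min())
E
python3 - <<'E'
from h import *
print(needle(np.load("scene.npy")))
bad=[d for d in range(0,360,15) for z in(Z,.40) if arm.solve_ik(pt(d,z),R) is None];print("bad",bad)
if bad: raise SystemExit
arm.grip(0.0)
p=arm.current_ee_pos();arm.move_l([p[0],p[1],.40])
arm.move_to(pt(72,.40),R)
print(arm.current_joint_positions(),needle(),arm.current_force())
arm.move_l(pt(72,.315));print(arm.current_force())
arm.move_l(pt(72),feed=.05)
print(arm.current_ee_pos(),arm.current_force(),arm.current_t(),arm.current_width())
cv2.imwrite("pics/b.png",arm.snapshot("scene")[150:400,200:500,::-1].repeat(2,0).repeat(2,1))
E
```

```text
(0.10553906744618395, 58.82362365722656)
bad []
[ 6.63707684e-01  1.48217645e+01  6.97391387e+01 -4.14067401e-03
  9.54408828e+01  7.29243861e-01] (0.1063990785412376, 67.32943725585938) [ 0.81797827 -0.83055943  1.26010844]
[-0.02829925  0.92906785  0.09031315]
[0.54584209 0.06655688 0.26134045] [ 0.00151677  0.1919184  -0.08602892] 7.5167 0.00017946153876761376
```

View pics/b.png

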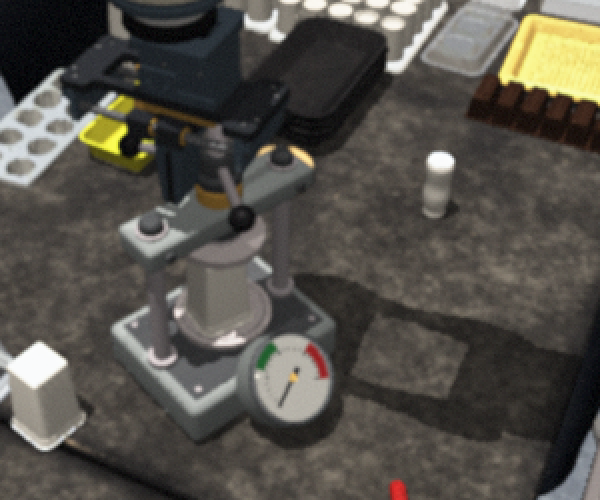

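The fingertip is down in the gap between the arms, touching nothing, and the gauge is in clear view at about (293,378) in this crop. Now I'll start pushing.

```bash
python3 - <<'E'
from h import *
d=72;n=.1;out=[]
while d>72-620:
    d-=24 if n<.3 else 10
    arm.move_l(pt(d),feed=.06)
    f=arm.current_force();n,c=needle();out.append((d,round(n,2),round(c),np.round(f,1).tolist()))
    if n>1.2 or np.linalg.norm(f)>20 or c<25: break
for o in out:print(*o)
print(arm.current_t(),arm.current_ee_pos()-pt(d))
im=arm.snapshot("scene");cv2.imwrite("pics/c.png",cv2.resize(im[300:380,305:395],None,fx=6,fy=6,interpolation=2)[:,:,::-1])
E
```

```text
48 0.11 69 [0.0, 0.1, -0.1]
24 0.11 68 [-0.0, 0.0, -0.1]
0 0.11 69 [1.0, 0.6, -0.4]
-24 0.11 68 [0.7, 0.1, -1.2]
-48 0.11 69 [-0.4, -0.1, 0.7]
-72 0.11 68 [-0.6, 1.3, -1.1]
-96 0.11 67 [0.1, -0.6, 0.1]
-120 0.11 67 [0.5, -0.1, 0.3]
-144 0.11 67 [-0.3, -0.5, -0.1]
-168 0.11 67 [-0.4, -0.6, 0.1]
-192 0.11 67 [-0.3, 0.0, 0.1]
-216 0.11 68 [0.5, -0.5, 0.0]
-240 0.11 68 [-0.4, -0.7, -0.1]
-264 0.11 68 [0.1, -0.1, -0.0]
-288 0.11 69 [-0.2, 0.6, 0.5]
-312 0.13 69 [0.2, -0.1, 0.2]
-336 0.35 68 [0.2, -1.3, -0.3]
-346 0.46 73 [-0.6, 0.7, -0.2]
-356 0.57 70 [0.3, 0.7, 0.6]
-366 0.67 69 [0.2, 1.2, 0.3]
-376 0.76 67 [1.2, 1.5, 0.6]
-386 0.84 69 [0.6, 0.3, 0.7]
-396 0.93 66 [0.8, 0.4, 0.9]
-406 1.0 71 [1.5, -0.1, 1.6]
-416 1.08 71 [-0.1, 0.3, -0.6]
-426 1.15 70 [0.4, 0.1, 0.1]
-436 1.26 72 [0.5, 0.8, -0.1]
20.05 [-3.14159944e-05 -6.87758169e-05  1.84776121e-05]
```

View pics/c.png

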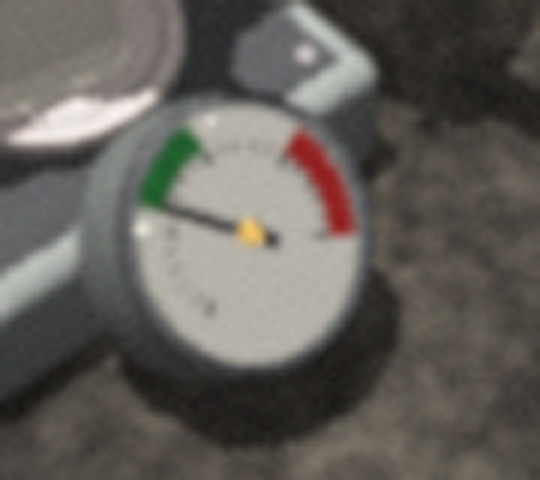

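The needle now points at the lower edge of the green band. I'll push to mid-band, then back off and lift clear.

```bash
python3 - <<'E'
from h import *
d=-436;n=1.26
while n<1.63 and d>-486:
    d-=6;arm.move_l(pt(d),feed=.04);n,c=needle();print(d,round(n,2),round(c))
arm.move_l(pt(d+28),feed=.06);arm.move_l(pt(d+28,.42),feed=.12)
p=arm.current_ee_pos();arm.move_l([.45,-.30,.42],feed=.2)
print(needle(),arm.current_force(),arm.current_t())
im=arm.snapshot("scene")
a=cv2.resize(im[300:380,305:395],None,fx=5,fy=5,interpolation=2);b=cv2.resize(im[150:400,190:440],(400,400))
t=cv2.resize(arm.snapshot("top")[170:310,210:350],(400,400))
cv2.imwrite("pics/d.png",np.hstack([b,np.vstack([a[:200,:400],t[100:300]])])[:,:,::-1])
E
```

```text
-442 1.36 71
-448 1.46 70
-454 1.54 70
-460 1.62 69
-466 1.7 66
(1.7023190281173637, 61.746734619140625) [ 0.45060309 -0.43202275  0.18979277] 25.375
```

View pics/d.png

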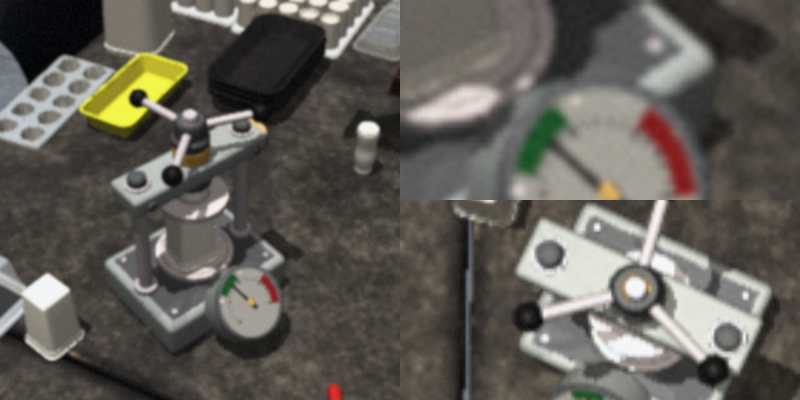

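The needle stands in the middle of the green band, the platen is on the cup, the things round the stand are undisturbed, and the hand is clear.

```bash
python3 -c "
from rig import arm
print(arm.sign_off())"
```

```text
the job is handed in; nothing more can be done
None
```

I pushed the handwheel clockwise until the platen came down on the cup: the needle read about 1.7 rad, mid-green, and stayed there with the hand clear, and I handed the job in at about 25 s.

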